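# Switch the seed sorter to the empty tray

### The arm

A 7-joint arm with a two-finger parallel gripper is mounted at the origin on the work surface. World frame = base frame: x ahead of the robot, y to its left, z up, the work surface at z = 0. Lengths are in m, angles in rad, forces in N, time in s.
With the tool pointing down it reaches from about 0.4 to 0.85 m from the base axis. Payload 10.4 kg.
Tool frame: the origin (TCP) lies between the finger pads; the fingertips stand 11 mm ahead of it and the grasp point (between the pads) lies 8 mm behind it (tip_reach is the distance from the TCP to the fingertips, in m); z points along the fingers, y is the line along which they close (so a half turn about z gives the same grasp; the last joint's range is limited). The gripper opens to 85 mm and grips with 20 to 120 N. Pads are 22 mm wide; open, the fingers measure 114 mm over their backs; the gripper's body (76 mm by 85 mm) begins 54 mm behind the grasp point. The pads swing forward as they close: fully open they stand 13 mm farther back than shut.
Start: joints at [1.258, 0.332, -0.065, 1.46, 0.022, 1.35, -0.088], TCP at [0.179, -0.599, 0.242] pointing down, gripper open.
Joint ranges: [-2.6, 2.6], [-0.5, 2.12], [-1.47, 1.34], [0.16, 2.42], [-1.27, 4.41], [0.06, 2.06], [-2.6, 2.6]. Speed limits (rad/s): [2.22, 2.22, 2.79, 2.79, 3.14, 3.14, 3.14].

### API

Orientations are given as a unit quaternion [x, y, z, w].
In Python, from workcell import * gives the robot as it stands.
- The arm moves only by the shell command python3 -m inch 'ROWS' [OPENING] [FORCE]. ROWS is JSON, a list of rows, each an object with "slide": the shift along the world's x, y, z in m, a list of three; "yaw": the turn about the world's z in rad. A call has 1 to 20 rows; each row is the pose to reach, as a shift and turn from the pose commanded when the call began; what a row does not reach only later rows make up. A row lasts 1/12 s, in which the tool goes at most 41.7 mm and 7.16 degrees, less where a joint would pass 70% of its speed; a pose out of reach is approached as far as the arm can. A call with a gripper value outside its range is refused whole. OPENING is the closure in counts, from 0 (fully open) to 255 (shut), set as the call begins (- or left out, the last holds). The fingers move at their own pace and stop on an object; FORCE is the grip in N (left out, the last holds). Time passes only in rows, so rows that repeat a pose let the fingers close. It gives the time, the measured TCP pose, the force, the opening and the grip force at its end, in the units of the state.
- get_obs(): the state, without advancing time (a new reading comes with each control period).
- camera(name): name is "scene" or "top" or "wrist"; returns a dict with "frame" (384x512x3 uint8, red, green, blue), "fx", "fy", "cx", "cy" (pixels), "extrinsics" (4x4, takes a point from world to camera coordinates). Camera axes: x right, y down, z forward; pixel columns grow to the right and rows downward; lengths in m; the calibration is good to about 2 mm. A picture is of the moment at which its call begins. There is no depth.
- hand_in(): hands the job in; it is judged then, once.
The state is a dict: "clock": time; "joint_pos": joint angles; "joint_velocities": joint speeds; "tau": joint torques, N m; "position": TCP position; "ee_rot": TCP orientation; "ft_force": force on the tool from outside, world axes, zero at the start; "torque": the same for the moment, N m; "grip_width": opening from 0.0 (shut) to 1.0 (fully open); "grasp_force": force on a finger pad.
Only numpy, scipy, OpenCV 4.12 (cv2) and the standard library are available. Lean on these libraries where they do the work, as an engineer would, in place of code of your own. Each camera call takes 0.05 s, during which the arm holds its last target. There are 200 camera calls.

### The job

The left-hand tray of the chestnut sorter (left and right as seen from the robot) is done. Press down the raised right end of its seesaw so that it rocks fully over, then push the tab of the stop slide all the way in so that the three waiting chestnuts roll down into the empty right-hand tray. Use fingertips only: do not touch or lift any chestnut, do not disturb the other things on the bench, leave the seesaw tipped to the right and move clear.

Things in the scene. Friction and masses are not known exactly. Their poses are not given: they have to be found in the camera images.
- sorter: Fixed chestnut sorter of plywood, white plastic and aluminium, 430 mm wide (y), 265 mm deep (x), turned up to 0.3 rad. Origin on the bench below the seesaw's pivot; x points up the feed chute (away from the robot), y to its left, z up. A fence 112 mm high stands behind the seesaw at x = 28 to 33 mm, y = 22 to 85 mm on both sides.
- seesaw (a joint): Seesaw tilt about its pin, which lies along the sorter's x, 70 mm above the bench. 0 level; positive: right (-y) end down; stops at -0.28 (left end down) and +0.28 rad (right end down). It starts with the left end down, right end raised. The stiff hinge (0.03 N m friction) stays where it is left; about 0.5 N on its end moves it.
- right_end (a point): Press point on top of the seesaw's right end, 105 mm from the pivot (sorter y = -105 mm), 92 to 103 mm above the bench when raised, 45 mm when fully down; moves with the seesaw. The seesaw is an aluminium plank 66 x 230 x 4 mm (sorter x = -39 to 27 mm) with a 28 mm lip along its robot-side edge; the last 35 mm at each end is flat and free.
- slide (a joint): Travel of the stop slide along the sorter's +y (pushed in from the right): starts at 0 to 6 mm, its plate blocking the chute; its window frees the chute from 38 mm on; end stop at 46 mm. It resists with about 1.5 N plus 3 N s/m and stays where it is left.
- slide_tab (a point): Centre of the outer (-y) face of the slide's upright grey tab, 36 mm wide (x), 6 mm thick, 70 mm high; its top is 35 mm above this point, which is 104 mm above the bench at sorter x = 100 mm, y = -95 mm (slide at 0). Push this face along the sorter's +y. Axes as the sorter's.
- right_tray (a point): Centre of the floor of the empty right-hand tray, 4 mm above the bench; the tray is 120 (x) x 123 (y) mm outside, walls 4 mm thick and 38 mm high, outer end wall 74 mm high; the seesaw's right end overhangs it. Axes as the sorter's.
- chute_lip (a point): Middle of the feed chute's lower lip, 80 mm above the bench. The chute is 44 mm wide overall and rises from here along the sorter's +x at 0.13 rad for 173 mm, with side walls 27 mm high; nothing on the sorter is higher than 140 mm.
- left_tray (a point): Same for the left-hand tray, which already holds two chestnuts.
- chestnut1: Loose brown chestnut, a 28 mm ball of about 14 g, number 1 from the slide in the feed chute; its origin is its centre.
- chestnut2: Loose brown chestnut, a 28 mm ball of about 14 g, number 2 from the slide in the feed chute; its origin is its centre.
- chestnut3: Loose brown chestnut, a 28 mm ball of about 14 g, number 3 from the slide in the feed chute; its origin is its centre.
- sorted1: Chestnut already sorted, 28 mm ball lying in the left tray; origin at its centre.
- sorted2: Chestnut already sorted, 28 mm ball lying in the left tray; origin at its centre.
- jar: Bystander: loose closed glass jar, 52 mm across, 85 mm high, left of the feed chute; origin under its base.
- dish: Bystander: loose closed clear dish, 94 mm across, 16 mm high, right of the feed chute; origin under its base.
- lens: Bystander: loose hand lens lying flat, 8 mm high, left of the left tray; origin under the middle of its 85 mm handle; along its x the 52 mm lens is centred 65 mm away.
- cone: Bystander: loose pine cone standing, 48 mm across, 52 mm high, beyond the left tray; origin under its base.
- slidebox: Bystander: loose grey box of glass slides, 100 x 75 x 35 mm, right of the right tray; origin under its base.
Not all that is in view belongs to the job. What is shaped like the chestnut2 but turquoise or yellow is not meant.

How it is judged:
By the outcome, as a careful person would: the job done as asked, in the order asked, and still so for the second after the job is handed in, with the robot touching nothing.
It also fails if it takes over 42 s, if anything falls off the work surface, if the arm or the gripper's body presses on something with over 40 N, if the wrist force passes 120 N, or if a joint passes its speed limit or range.

## Working session

There is one attempt and no reset: what is moved stays moved. The work goes in short steps, Python scripts to look and compute and a shell command to move; the robot and the scene stay as the last step left them, time stands still between calls to the robot, and variables do not carry over. Pictures are saved under pics/ and viewed, at most 10 in all, crops included, and the job is handed in when it is done.

```bash
mkdir -p pics; cat > h.py <<'E'
import numpy as np,cv2
from workcell import *
def snap(n,f):
    c=camera(n);cv2.imwrite(f,c["frame"][:,:,::-1]);np.save(f"{n}.npy",dict(c),allow_pickle=True);return c
def ld(n): return np.load(f"{n}.npy",allow_pickle=True).item()
def proj(c,P):
    q=np.asarray(c["extrinsics"])@np.append(P,1);return np.array([c["fx"]*q[0]/q[2]+c["cx"],c["fy"]*q[1]/q[2]+c["cy"]])
def ray(c,uv,z):
    E=np.asarray(c["extrinsics"]);R,t=E[:3,:3],E[:3,3];o=-R.T@t
    d=R.T@np.array([(uv[0]-c["cx"])/c["fx"],(uv[1]-c["cy"])/c["fy"],1]);return o+d*(z-o[2])/d[2]
E
python3 - <<'E'
from h import *
a=snap("top","pics/t0.png");b=snap("scene","pics/s0.png")
for n in("top","scene"):
    c=ld(n);f=cv2.resize(c["frame"][:,:,::-1],(800,600),interpolation=cv2.INTER_CUBIC);cv2.imwrite(f"pics/{n}0.png",f)
    E=c["extrinsics"];print(n,-E[:3,:3].T@E[:3,3],E[2,:3])
o=get_obs();print(o)
E
```

```text
top [0.46206975 0.00488134 0.90023088] [ 0.14388918  0.03078832 -0.98911475]
scene [0.89382163 0.46516898 1.02285983] [-0.28454269 -0.41434193 -0.86449767]
{'clock': 0.1, 'joint_pos': array([ 1.2584006 ,  0.3328072 , -0.0647064 ,  1.46087031,  0.02160491,
        1.34987816, -0.08848967]), 'joint_velocities': array([ 0.00106778, -0.00117939,  0.0016679 , -0.00315455,  0.00212888,
        0.00168377, -0.00059967]), 'tau': array([ 1.90075960e-03, -6.26742411e+01,  4.93476272e-02, -3.92427778e+01,
        1.62407773e-02,  7.00968914e-03,  5.67320399e-06]), 'position': array([ 0.17850615, -0.59863146,  0.24159022]), 'ee_rot': array([ 9.89517792e-01,  1.44409616e-01, -1.20903139e-04, -6.22043108e-04]), 'ft_force': array([0.08435288, 1.26151974, 0.27549137]), 'torque': array([-0.08984853,  0.00190324, -0.00257688]), 'grasp_force': 0.0, 'grip_width': 0.9974555267044634}
```

View pics/top0.png

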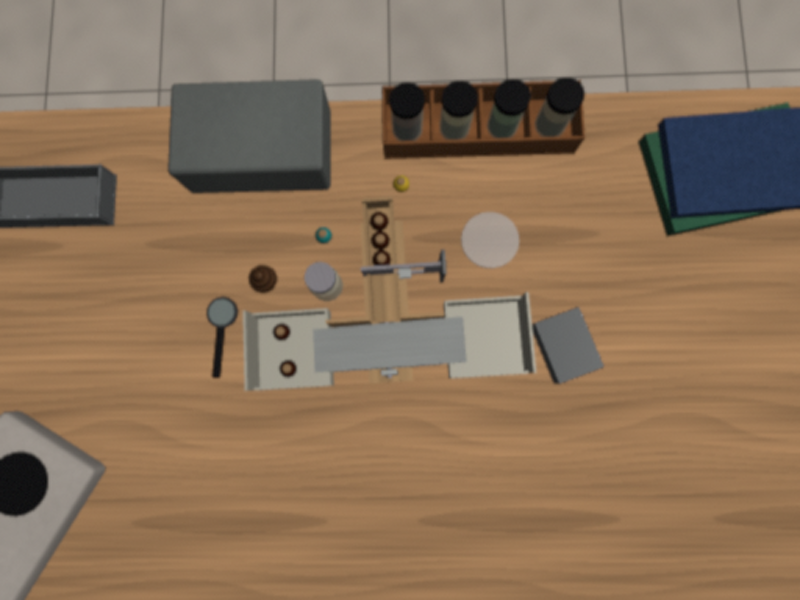

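View pics/scene0.png

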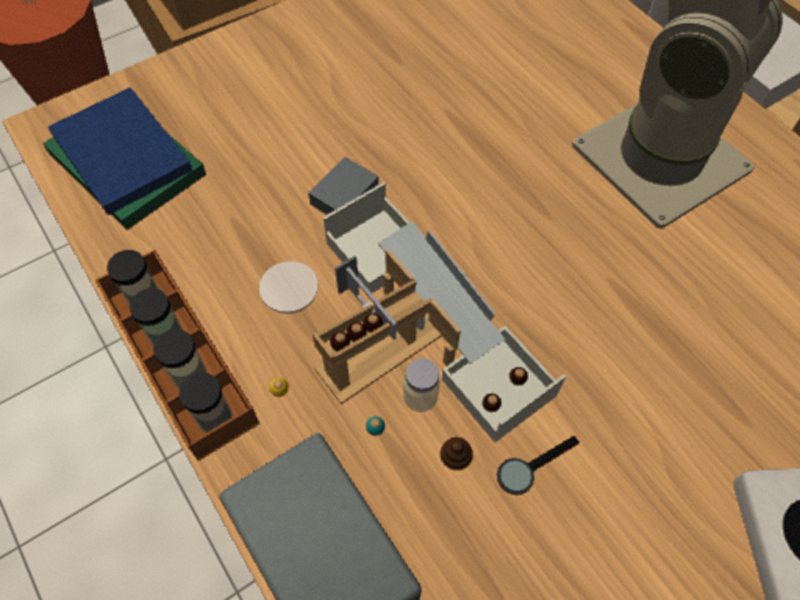

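The top view shows the sorter with its seesaw at about (390,343), the right tray at (490,337) and the tab at (444,265). The three waiting chestnuts are at (379,220), (380,240) and (381,258). The sorted pair is at (282,331) and (288,368). The turquoise ball at (323,235) and yellow ball at (401,184) are distractors. The jar is at (322,280), the dish at (490,240) and the slidebox at (568,345). I'll enlarge both views to pick corners.

```bash
python3 - <<'E'
from h import *
for n,(x,y) in dict(top=(200,150),scene=(190,110)).items():
    f=ld(n)["frame"][y:y+112,x:x+150,::-1]
    cv2.imwrite(f"pics/{n}c.png",cv2.resize(f,None,fx=5.3333,fy=5.3333,interpolation=cv2.INTER_CUBIC)[:600,:800])
E
```

```text
(no output)
```

View pics/topc.png

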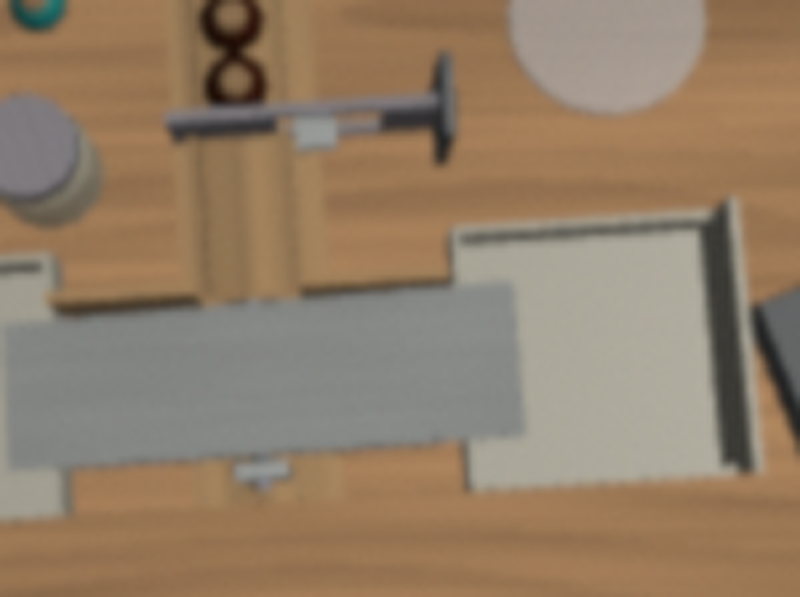

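View pics/scenec.png

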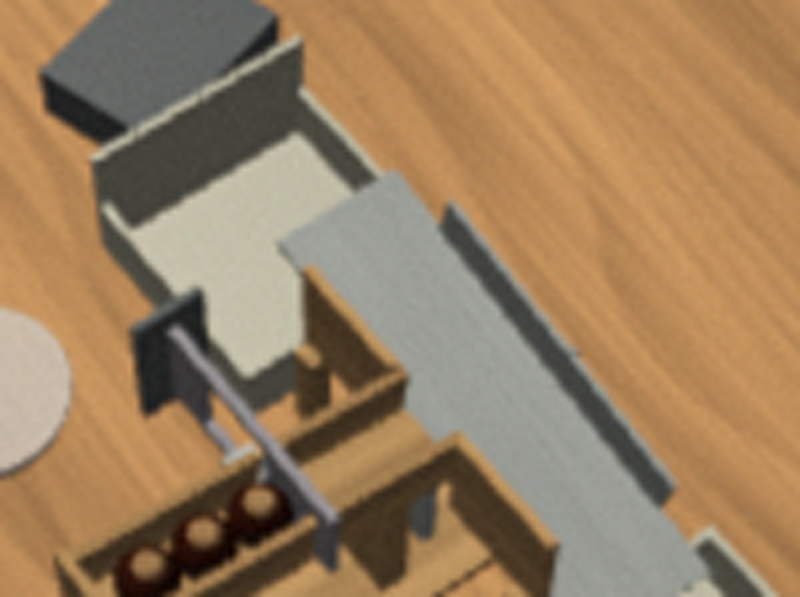

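```bash
cat > fit.py <<'E'
from h import *
from scipy.optimize import least_squares
C={n:ld(n) for n in("top","scene")};O=dict(top=(200,150),scene=(190,110))
th=.28;c,s=np.cos(th),np.sin(th)
def sw(x,y): h=.002;return lambda p:(x,y*c+h*s*1,.07-y*s+h*c)
tab=lambda x:(lambda p:(x,-.095+p[3],.139))
wall=lambda sx:(lambda p:(p[4]+sx*.06,-.215,.074))
D=[("top",514,284,sw(.027,-.115)),("top",525,435,sw(-.039,-.115)),("top",5,325,sw(.027,.115)),("top",10,468,sw(-.039,.115)),
("top",452,55,tab(.118)),("top",457,137,tab(.082)),("top",735,200,wall(1)),("top",760,468,wall(-1)),
("scene",280,243,sw(.027,-.115)),("scene",392,172,sw(-.039,-.115)),("scene",133,330,tab(.118)),("scene",200,291,tab(.082)),("scene",93,160,wall(1)),("scene",300,38,wall(-1))]
def W(p,q): cy,sy=np.cos(p[2]),np.sin(p[2]);return np.array([p[0]+cy*q[0]-sy*q[1],p[1]+sy*q[0]+cy*q[1],q[2]])
def res(p): return np.concatenate([proj(C[n],W(p,f(p)))-((u+.5)/5.3333-.5+O[n][0],(v+.5)/5.3333-.5+O[n][1]) for n,u,v,f in D])
r=least_squares(res,[.5,0,.05,0,0],loss="soft_l1")
if __name__=="__main__":
    p=r.x;print(p.round(4));print(res(p).reshape(-1,2).round(1).tolist())
    for q in [(0,0,0),(-.006,-.105,.1),(.1,-.095+p[3],.104),(.1,-.135,.12),(0,-.153,.004)]: print(q,W(p,q).round(4))
E
python3 fit.py
```

```text
[5.265e-01 3.780e-02 4.350e-02 4.600e-03 3.000e-04]
[[-1.5, -1.3], [-1.2, -0.1], [0.7, -0.2], [0.8, 0.3], [-0.5, -1.1], [-0.3, -0.3], [-0.0, -0.9], [0.2, 0.6], [0.4, -0.9], [1.8, -1.2], [-0.5, -0.1], [0.3, -0.9], [-0.3, -0.2], [0.3, -0.0]]
(0, 0, 0) [0.5265 0.0378 0.    ]
(-0.006, -0.105, 0.1) [ 0.5251 -0.0674  0.1   ]
(0.1, np.float64(-0.090386442804773), 0.104) [ 0.6304 -0.0482  0.104 ]
(0.1, -0.135, 0.12) [ 0.6323 -0.0927  0.12  ]
(0, -0.153, 0.004) [ 0.5332 -0.1151  0.004 ]
```

The fit holds within about 1 px in both views: sorter at (0.5265, 0.0378), yaw 0.0435, slide at about 5 mm. The press target is sorter (-18,-107), which keeps the gripper body clear of the fence and gives TCP (0.513, -0.070).

```bash
python3 -m inch '[{"slide":[0.03,0.03,0],"yaw":-0.1},{"slide":[0.05,0.06,0],"yaw":-0.2},{"slide":[0.1,0.12,0],"yaw":-0.247},{"slide":[0.3345,0.5285,0],"yaw":-0.247},{"slide":[0.3345,0.5285,0],"yaw":-0.247},{"slide":[0.3345,0.5285,0],"yaw":-0.247},{"slide":[0.3345,0.5285,0],"yaw":-0.247},{"slide":[0.3345,0.5285,0],"yaw":-0.247},{"slide":[0.3345,0.5285,0],"yaw":-0.247},{"slide":[0.3345,0.5285,0],"yaw":-0.247},{"slide":[0.3345,0.5285,0],"yaw":-0.247},{"slide":[0.3345,0.5285,0],"yaw":-0.247},{"slide":[0.3345,0.5285,0],"yaw":-0.247},{"slide":[0.3345,0.5285,0],"yaw":-0.247},{"slide":[0.3345,0.5285,0],"yaw":-0.247},{"slide":[0.3345,0.5285,0],"yaw":-0.247},{"slide":[0.3345,0.5285,0],"yaw":-0.247},{"slide":[0.3345,0.5285,0],"yaw":-0.247},{"slide":[0.3345,0.5285,0],"yaw":-0.247},{"slide":[0.3345,0.5285,0],"yaw":-0.247}]' 255 20
```

```text
clock: 1.77
position: [0.5126, -0.0718, 0.2422]
ee_rot: [1.0, 0.02, -0.0, 0.0]
ft_force: [-0.2, 0.1, -0.4]
grip_width: -0.001
grasp_force: 0.0
```

```bash
python3 -m inch '[{"slide":[0,0.001,-0.03],"yaw":0},{"slide":[0,0.001,-0.06],"yaw":0},{"slide":[0,0.001,-0.09],"yaw":0},{"slide":[0,0.001,-0.115],"yaw":0},{"slide":[0,0.001,-0.115],"yaw":0},{"slide":[0,0.001,-0.115],"yaw":0}]'
python3 - <<'E'
from h import *
c=snap("scene","pics/s1.png");f=c["frame"][80:230,180:380,::-1]
cv2.imwrite("pics/s1c.png",cv2.resize(f,None,fx=4,fy=4,interpolation=cv2.INTER_CUBIC))
E
```

```text
clock: 2.27
position: [0.5123, -0.0702, 0.1271]
ee_rot: [1.0, 0.021, -0.001, -0.0]
ft_force: [0.5, -0.1, 1.1]
grip_width: 0.001
grasp_force: 0.0
```

View pics/s1c.png

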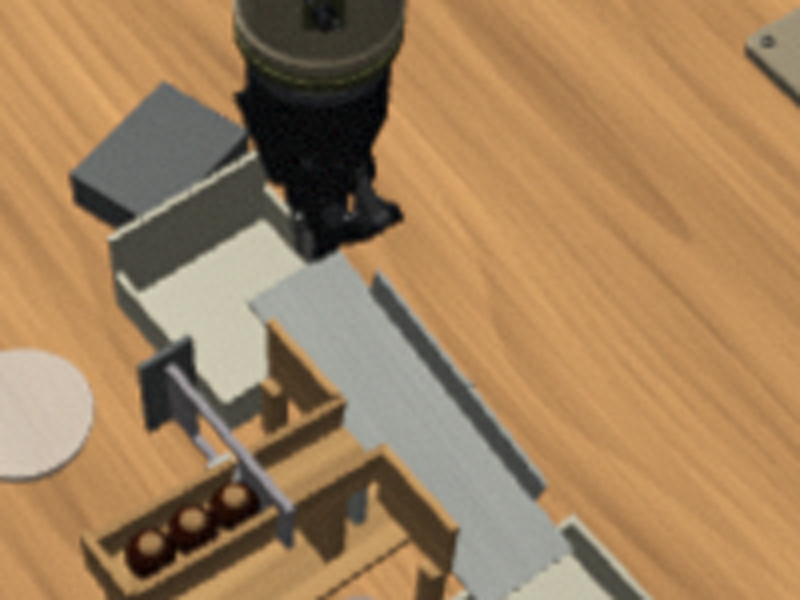

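The closed fingertips at (318,258) hang over the free right end of the plank, as computed. Pressing down now.

```bash
python3 -m inch '[{"slide":[0.001,0,-0.008],"yaw":0},{"slide":[0.001,0,-0.016],"yaw":0},{"slide":[0.001,0,-0.024],"yaw":0},{"slide":[0.001,0,-0.032],"yaw":0},{"slide":[0.001,0,-0.04],"yaw":0},{"slide":[0.001,0,-0.048],"yaw":0},{"slide":[0.001,0,-0.056],"yaw":0},{"slide":[0.001,0,-0.062],"yaw":0},{"slide":[0.001,0,-0.064],"yaw":0},{"slide":[0.001,0,-0.064],"yaw":0}]'
python3 -m inch '[{"slide":[0,0,-0.002],"yaw":0},{"slide":[0,0,-0.003],"yaw":0},{"slide":[0,0,-0.003],"yaw":0}]'
```

```text
clock: 3.15
position: [0.5137, -0.0693, 0.0626]
ee_rot: [1.0, 0.021, -0.001, -0.0]
ft_force: [0.0, 0.1, -0.4]
grip_width: 0.002
grasp_force: 0.0
clock: 3.4
position: [0.5142, -0.0695, 0.0604]
ee_rot: [1.0, 0.021, 0.0, 0.0]
ft_force: [0.7, 0.5, 0.7]
grip_width: -0.002
grasp_force: 0.0
```

```bash
for i in 1 2 3; do python3 -m inch '[{"slide":[0,0,-0.001],"yaw":0},{"slide":[0,0,-0.002],"yaw":0},{"slide":[0,0,-0.002],"yaw":0}]' | grep -E "pos|ft_"; done
```

```text
position: [0.5141, -0.0695, 0.0583]
ft_force: [0.2, 1.0, -0.6]
position: [0.5143, -0.0694, 0.0566]
ft_force: [-1.9, -1.0, 4.3]
position: [0.5145, -0.0693, 0.056]
ft_force: [-9.3, 0.8, 22.6]
```

The seesaw is at its stop, with the tip at 45 mm and 22 N. Next: lift, turn 90° so the pad side pushes, and stand off to the right of the tab at sorter (100,-126).

```bash
python3 -m inch '[{"slide":[0,0,0.02],"yaw":0},{"slide":[0,0,0.06],"yaw":0},{"slide":[0,0,0.1],"yaw":0},{"slide":[0,0,0.14],"yaw":0},{"slide":[0,0,0.14],"yaw":0.12},{"slide":[0.02,-0.01,0.14],"yaw":0.24},{"slide":[0.05,-0.016,0.14],"yaw":0.36},{"slide":[0.08,-0.016,0.14],"yaw":0.48},{"slide":[0.117,-0.016,0.14],"yaw":0.6},{"slide":[0.117,-0.016,0.14],"yaw":0.72},{"slide":[0.117,-0.016,0.14],"yaw":0.84},{"slide":[0.117,-0.016,0.14],"yaw":0.96},{"slide":[0.117,-0.016,0.14],"yaw":1.08},{"slide":[0.117,-0.016,0.14],"yaw":1.2},{"slide":[0.117,-0.016,0.14],"yaw":1.32},{"slide":[0.117,-0.016,0.14],"yaw":1.44},{"slide":[0.117,-0.016,0.14],"yaw":1.571},{"slide":[0.117,-0.016,0.14],"yaw":1.571},{"slide":[0.117,-0.016,0.14],"yaw":1.571},{"slide":[0.117,-0.016,0.14],"yaw":1.571}]'
python3 - <<'E'
from h import *
c=snap("scene","pics/s2.png");f=c["frame"][80:230,180:380,::-1]
cv2.imwrite("pics/s2c.png",cv2.resize(f,None,fx=4,fy=4,interpolation=cv2.INTER_CUBIC))
E
```

```text
clock: 5.82
position: [0.631, -0.0855, 0.1942]
ee_rot: [0.693, 0.721, -0.0, -0.0]
ft_force: [-0.4, 0.4, 0.0]
grip_width: 0.002
grasp_force: 0.0
```

View pics/s2c.png

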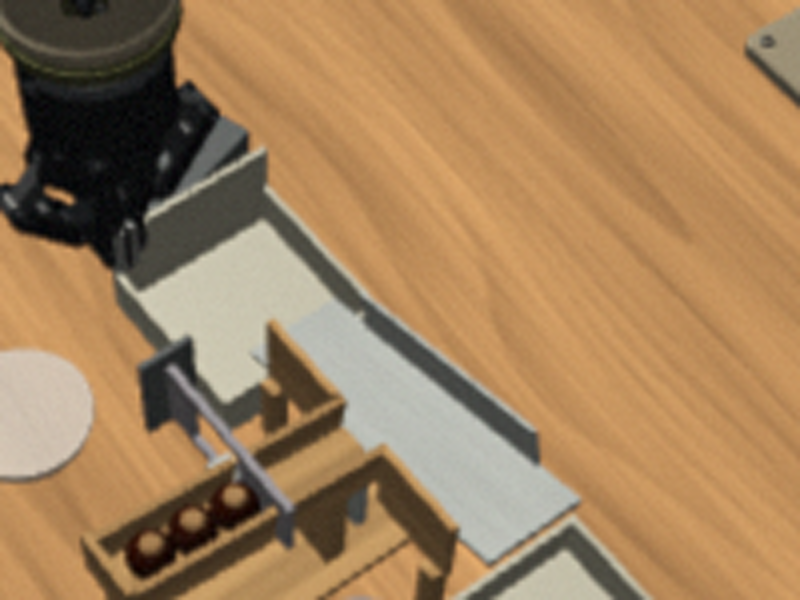

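The seesaw is now down on the right: its left end (535,510) is raised and its right end (300,340) is in the tray. The fingertips at (125,250) are to the right of the tab. Lower, then push along sorter +y.

```bash
python3 -m inch '[{"slide":[0.001,0,-0.03],"yaw":0},{"slide":[0.001,0,-0.06],"yaw":0},{"slide":[0.001,0,-0.083],"yaw":0},{"slide":[0.001,0,-0.083],"yaw":0},{"slide":[0.001,0.012,-0.083],"yaw":0},{"slide":[0,0.02,-0.083],"yaw":0},{"slide":[0,0.028,-0.083],"yaw":0},{"slide":[-0.001,0.036,-0.083],"yaw":0},{"slide":[-0.001,0.044,-0.083],"yaw":0},{"slide":[-0.001,0.05,-0.083],"yaw":0},{"slide":[-0.001,0.056,-0.083],"yaw":0},{"slide":[-0.002,0.061,-0.083],"yaw":0},{"slide":[-0.002,0.064,-0.083],"yaw":0},{"slide":[-0.002,0.064,-0.083],"yaw":0}]'
for i in 1 2; do python3 -m inch '[{"slide":[0,0.001,0],"yaw":0},{"slide":[0,0.002,0],"yaw":0},{"slide":[0,0.002,0],"yaw":0}]' | grep -E "pos|ft_"; done
```

```text
clock: 7.03
position: [0.629, -0.0204, 0.1113]
ee_rot: [0.691, 0.722, 0.0, -0.0]
ft_force: [0.6, -1.2, 1.0]
grip_width: 0.001
grasp_force: 0.0
position: [0.629, -0.0199, 0.1111]
ft_force: [-0.7, -0.7, 0.1]
position: [0.629, -0.0198, 0.1112]
ft_force: [-1.6, -6.6, 2.2]
```

```bash
python3 -m inch '[{"slide":[0,0.001,0],"yaw":0},{"slide":[0,0.002,0],"yaw":0},{"slide":[0,0.002,0],"yaw":0}]' | grep -E "pos|ft_"
python3 -m inch '[{"slide":[0,-0.03,0],"yaw":0},{"slide":[0,-0.06,0],"yaw":0},{"slide":[0,-0.08,0.03],"yaw":0},{"slide":[0,-0.1,0.06],"yaw":0},{"slide":[0,-0.14,0.1],"yaw":0},{"slide":[0,-0.18,0.12],"yaw":0},{"slide":[0,-0.22,0.12],"yaw":0},{"slide":[0,-0.22,0.12],"yaw":0},{"slide":[0,-0.22,0.12],"yaw":0},{"slide":[0,-0.22,0.12],"yaw":0},{"slide":[0,-0.22,0.12],"yaw":0},{"slide":[0,-0.22,0.12],"yaw":0}]'
python3 - <<'E'
from h import *
c=snap("scene","pics/s3.png");d=snap("top","pics/t3.png")
r=lambda f,x,y:cv2.resize(f[y:y+150,x:x+200,::-1],None,fx=4,fy=4,interpolation=cv2.INTER_CUBIC)
cv2.imwrite("pics/s3c.png",r(c["frame"],180,80));cv2.imwrite("pics/t3c.png",r(d["frame"],180,110))
E
```

```text
position: [0.629, -0.0197, 0.1112]
ft_force: [-2.0, -13.3, 2.3]
clock: 8.78
position: [0.6293, -0.2335, 0.231]
ee_rot: [0.691, 0.723, 0.0, -0.0]
ft_force: [0.1, -0.0, 0.2]
grip_width: -0.002
grasp_force: 0.0
```

View pics/s3c.png

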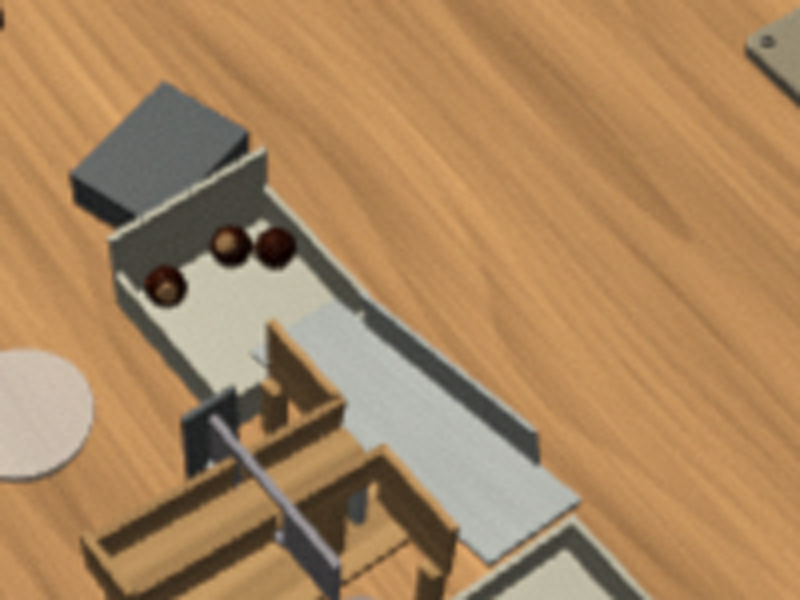

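View pics/t3c.png

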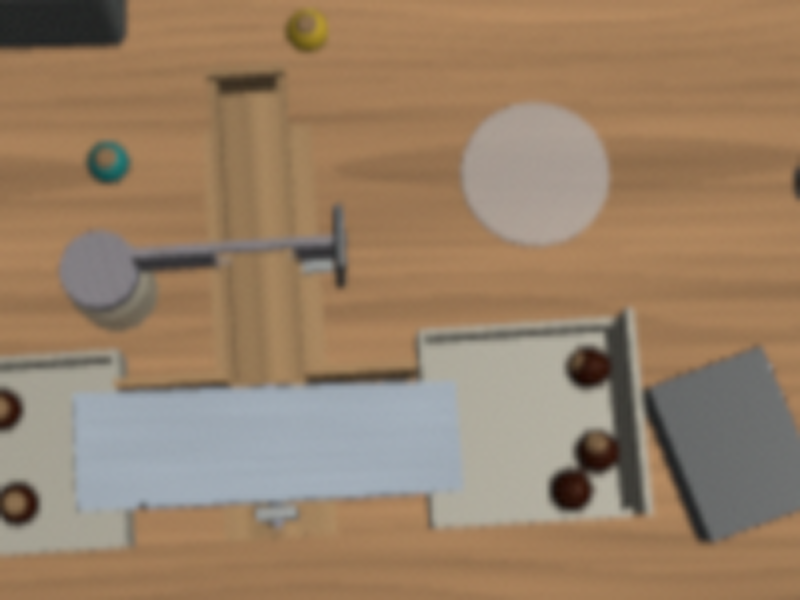

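All three chestnuts are in the right tray, at top crop (588,366), (597,450) and (571,490). The chute is empty, the slide is at its stop (13 N with no further motion), the seesaw is tipped right and the bystanders are unmoved. I'll let it settle, then hand in.

```bash
python3 -m inch '[{"slide":[0,0,0],"yaw":0},{"slide":[0,0,0],"yaw":0},{"slide":[0,0,0],"yaw":0},{"slide":[0,0,0],"yaw":0},{"slide":[0,0,0],"yaw":0},{"slide":[0,0,0],"yaw":0},{"slide":[0,0,0],"yaw":0},{"slide":[0,0,0],"yaw":0},{"slide":[0,0,0],"yaw":0},{"slide":[0,0,0],"yaw":0},{"slide":[0,0,0],"yaw":0},{"slide":[0,0,0],"yaw":0}]' | head -1
python3 -c "
from workcell import *
print(hand_in())"
```

```text
clock: 9.88
the job is handed in; nothing more can be done
None
```

The job is done and handed in at about 10 s: the seesaw is tipped fully to the right, the slide is pushed in to its stop, all three chestnuts are in the right-hand tray, and the arm is clear.

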